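# Clear the yarn winder's deck and hold its tensioner back

## Robot

A 6-joint arm with a two-finger parallel gripper is mounted at the origin on the work surface. World frame = base frame: x ahead of the robot, y to its left, z up, the work surface at z = 0. Lengths are in mm, angles in rad, forces in N, time in s.
With the tool pointing down it reaches from about 350 to 875 mm from the base axis. Payload 4.2 kg.
Tool frame: the origin (TCP) lies midway between the tips of the shut fingers; the grasp point (between the pads) lies 19 mm behind it; z points along the fingers, y is the line along which they close (so a half turn about z gives the same grasp; the last joint's range is limited). The gripper opens to 85 mm and grips with 20 to 120 N. Pads are 22 mm wide; open, the fingers measure 114 mm over their backs; the gripper's body (76 mm by 85 mm) begins 54 mm behind the grasp point. The pads swing forward as they close: fully open they stand 13 mm farther back than shut.
Start: joints at [-1.066, 0.385, 0.008, 0, -1.194, -0.259], TCP at [152.1, -606.189, 231.312] pointing down, gripper open.
Joint ranges: [-3.14, 3.14], [-1.21, 2.06], [-1.07, 1.41], [-3.16, 2.05], [-2.99, -0.16], [-3.1, 3.1]. Speed limits (rad/s): [2.79, 2.79, 3.14, 3.14, 3.14, 3.14].

## Interface

Orientations are given as a unit quaternion [x, y, z, w].
In Python, from bench import read_state, get_image, job_done gives the robot as it stands.
- The arm moves only by the tool servo_tool, never from a script. Its arguments are lists of equal length, an entry for each row: "rotation": the turn, a rotation vector about the world's x, y, z scaled (see below), a list of three; "slide": the shift along the world's x, y, z scaled (see below), a list of three; "grip": the opening, from -1 (shut) to 1 (fully open). In form: {"rotation": [[rx, ry, rz], ...], "slide": [[tx, ty, tz], ...], "grip": [grip, ...]}. A call has 1 to 8 rows; each row is the pose to reach, as a shift and turn from the pose commanded when the call began, turning the shorter way round; what a row does not reach only later rows make up. The controller multiplies each number of a shift by 0.2 m and each number of a turn by 360 degrees. A row lasts 1/8 s, in which the tool goes at most 62.5 mm and 10.7 degrees, less where a joint would pass 70% of its speed; a pose out of reach is approached as far as the arm can. A call with a number of a shift or a turn outside -1 to 1 is refused whole. A call with a gripper value outside its range is refused whole. The fingers move at their own pace and stop on an object; the grip force is fixed at half the most. Time passes only in rows, so rows that repeat a pose let the fingers close. It gives the time, the measured TCP pose, the force, the opening and the grip force at its end, in the units of the state.
- read_state(): the state, without advancing time (a new reading comes with each control period).
- get_image(name): name is "side" or "top"; returns a dict with "image" (384x512x3 uint8, red, green, blue), "depth" (384x512 float32, mm along the optical axis (not along the pixel's ray), 0 where there is no reading), "camera_matrix" (3x3 intrinsics, pixels), "rvec" (rotation vector, rad) and "tvec" (3), from world to camera coordinates, as OpenCV has them. Camera axes: x right, y down, z forward; pixel columns grow to the right and rows downward; lengths in mm; the calibration is good to about 2 mm. A picture is of the moment at which its call begins.
- job_done(): hands the job in; it is judged then, once.
The state is a dict: "clock": time; "joints": joint angles; "joint_vel": joint speeds; "joint_efforts": joint torques, N m; "position": TCP position; "ee_rot": TCP orientation; "contact_force": force on the tool from outside, world axes, zero at the start; "wrist_torque": the same for the moment, N m; "gripper_width": finger opening in mm; "grasp_force": force on a finger pad.
Only numpy, scipy, OpenCV 4.12 (cv2) and the standard library are available. Lean on these libraries where they do the work, as an engineer would, in place of code of your own. Each camera call takes 0.05 s, during which the arm holds its last target. There are 200 camera calls.

## Task

Two wooden offcuts lie on the deck of the small yarn winder: put both into the grey waste bin beside it and let them go. Then push the winder's sprung tensioner arm back past its ratchet click, so that the pawl has dropped in again behind the tooth, and keep it held there: the spring returns the arm if you let go, so finish while still holding it. Leave the brass mortar, the wooden stamp and the wooden reel alone.

Things in the scene. Friction and masses are not known exactly. Their poses are not given: they have to be found in the camera images.
- winder: Fixed grey winder deck, a plate 320 (x) x 240 (y) x 18 mm; origin under its centre, top at z = 18 mm. In this frame (mm): arm hinge at (-110, -70), arm at rest along +x, free deck on the block's -y side; white motor box 62 x 48 at (-117, 88); pawl slider in its guide, 31 wide, along y at x = -110 from y -20 to 45. Nothing on it rises over 46 mm above its top.
- stop_post (a point): Foot centre of the steel stop post on the deck's top: 16 mm diameter, 36 mm tall; the idler block meets it at the end of the arm's travel.
- tensioner (a joint): Arm angle (rad): 0 at rest, growing anticlockwise from above (block goes from the deck's -y side to +y), end stop 0.80. Spring: 0.39 N m at 0, 1.1 at 0.65 (2 to 7 N at the block); the click adds 1 to 2 N from 0.25 to 0.40. Crest at 0.40; the pawl is home behind the tooth, so the click is passed, only from 0.55 (hold at 0.60 to 0.78). The click does not hold: let go, the arm returns to 0.
- tension_arm: Aluminium tensioner arm with black idler block at its end. Origin at the block's centre, 170 mm from point hinge_axis, 25 mm above the deck's top; x outwards along the arm, y the way to push. Block 34 x 34 mm, 6 to 42 mm above the deck's top (roller on it, 22 diameter, to 46); bar 16 wide, 10 to 20 mm above the deck. Push the block's flat -y face, or pinch it from above and lead it round.
- hinge_axis (a point): Point on the tensioner arm's upright hinge axis, at the deck's top.
- pawl (a joint): Travel of the brass pawl slider on the deck (m): 0 home, about 0.004 when lifted by the tooth's crest; sprung home. It moves by itself as the arm passes.
- bin: Fixed open grey plastic waste bin, 180 (x) x 140 (y) x 70 mm tall, walls and floor 4 mm; origin under its centre, axes along its sides.
- offcut_mid (a point): Centre of the plain wooden offcut, a block 44 (x) x 24 (y) x 28 (z) mm, loose, about 22 g; this point lies 14 mm above its underside; it lies on the deck in the arm's path.
- stub_mid (a point): Middle of the stepped wooden offcut, loose, about 24 g: 22 (x) x 50 (y) mm, 24 mm tall with an 8 mm higher step over part of its length (y from -25 to +1 mm); this point lies 14 mm above its underside; it lies on the deck beyond the stop post, further out than the idler block.
- mortar: Bystander: brass mortar, open round cup 84 mm across, 65 tall, origin under its centre. To be left alone.
- stamp: Bystander: upright dark wooden cylinder, 38 mm diameter, 75 tall, origin under its centre. To be left alone.
- reel: Bystander: empty wooden reel standing upright, 60 mm diameter, 62 tall, origin under its centre. To be left alone.
There are look-alikes about, which are no part of the job. Several things have the shape of the bin; the one meant has the colours described above.

How it is judged (in metres and radians):
On the way, in this order (a step that is already met when the one before it is completed fails the run):
1. both offcuts lie released and at rest in the bin (x of offcut_mid in the frame of bin between -0.085 and 0.085 m and y of offcut_mid in the frame of bin between -0.065 and 0.065 m and z of offcut_mid in the frame of bin between 0 and 0.06 m and x of stub_mid in the frame of bin between -0.085 and 0.085 m and y of stub_mid in the frame of bin between -0.065 and 0.065 m and z of stub_mid in the frame of bin between 0 and 0.06 m and contact force between each of the arm, the fingers and offcut below 0.1 N and contact force between each of the arm, the fingers and stub below 0.1 N and linear speed of each of offcut, stub below 0.03 m/s), for 0.2 s.
2. the robot holds the tensioner arm back past its click (value of joint tensioner above 0.56 rad and value of joint pawl below 0.002 m and contact force between any of the fingers, the arm and tension_arm above 2 N), for 0.3 s.
At the end, for the whole second after the job is handed in: The arm rests (under 0.1 rad/s) beyond 0.56 rad, pawl home behind the tooth (under 2 mm), the robot pressing or gripping the arm or block with over 2 N; both offcuts lie still and untouched in the bin, centres inside its walls and under 60 mm above its underside (all of step 1 and all of step 2 and velocity of joint tensioner between -0.1 and 0.1 rad/s); the arm keeps its last pose, push and grip.
It fails at once if the mortar is pushed more than 30 mm or tipped (distance of mortar from where it was at the start of the episode above 0.03 m or angle between mortar's own z axis and vertical above 0.5 rad).
It fails at once if the stamp is pushed more than 30 mm or tipped (distance of stamp from where it was at the start of the episode above 0.03 m or angle between stamp's own z axis and vertical above 0.5 rad).
It fails at once if the reel is pushed more than 30 mm or tipped (distance of reel from where it was at the start of the episode above 0.03 m or angle between reel's own z axis and vertical above 0.5 rad).
It also fails if it takes over 66 s, if anything falls off the work surface, if the arm or the gripper's body presses on something with over 40 N, if the wrist force passes 120 N, or if a joint passes its speed limit or range.

## Working session

There is one attempt and no reset: what is moved stays moved. The work goes in short steps, Python scripts to look and compute and a tool call to move; the robot and the scene stay as the last step left them, time stands still between calls to the robot, and variables do not carry over. Pictures are saved under pics/ and viewed, at most 10 in all, crops included, and the job is handed in when it is done.

Besides the shell and the picture viewer there is one more tool, called after ">>>" as name(argument=value, ...), one argument or row to a line, values as JSON. servo_tool: Moves the arm, as the interface text tells. Shifts and turns lie within -1 to 1; 1 stands for 0.2 m of shift or 360 degrees of turn. Its arguments: {"type":"object","properties":{"rotation":{"type":"array","items":{"type":"array","items":{"type":"number","minimum":-1,"maximum":1}}},"slide":{"type":"array","items":{"type":"array","items":{"type":"number","minimum":-1,"maximum":1}}},"grip":{"type":"array","items":{"type":"number"}}},"required":["rotation","slide","grip"]}

```bash
mkdir -p pics
cat > h.py <<'E'
import numpy as np, cv2
from bench import read_state, get_image, job_done
def world(d):
    K=np.array(d["camera_matrix"]);R=cv2.Rodrigues(np.array(d["rvec"],float))[0];t=np.array(d["tvec"],float).ravel()
    z=d["depth"];v,u=np.indices(z.shape)
    p=np.stack([(u-K[0,2])/K[0,0]*z,(v-K[1,2])/K[1,1]*z,z],-1)
    w=(p-t)@R; w[z==0]=np.nan
    return w
def save(d,n): cv2.imwrite(n,d["image"][:,:,::-1])
E
python3 - <<'E'
from h import *
for n in("top","side"):
    d=get_image(n);save(d,f"pics/{n}0.png");w=world(d);np.save(f"{n}0.npy",w)
    print(n,np.array(d["tvec"]).round(0),np.array(d["rvec"]).round(3))
    for r in range(24,384,48):print([tuple(np.nan_to_num(w[r,c]).astype(int)) for c in range(32,512,90)])
print(read_state())
E
```

```text
top [  16.  568. 1415.] [ 2.187 -2.144  0.098]
[(np.int64(1517), np.int64(1227), np.int64(-751)), (np.int64(1524), np.int64(745), np.int64(-749)), (np.int64(1531), np.int64(266), np.int64(-749)), (np.int64(1536), np.int64(-210), np.int64(-744)), (np.int64(1548), np.int64(-687), np.int64(-753)), (np.int64(1554), np.int64(-1160), np.int64(-749))]
[(np.int64(1255), np.int64(1212), np.int64(-756)), (np.int64(1259), np.int64(731), np.int64(-747)), (np.int64(1267), np.int64(258), np.int64(-747)), (np.int64(1275), np.int64(-213), np.int64(-748)), (np.int64(1284), np.int64(-684), np.int64(-751)), (np.int64(1287), np.int64(-1146), np.int64(-739))]
[(np.int64(801), np.int64(791), np.int64(0)), (np.int64(806), np.int64(479), np.int64(1)), (np.int64(810), np.int64(169), np.int64(7)), (np.int64(817), np.int64(-138), np.int64(0)), (np.int64(803), np.int64(-424), np.int64(70)), (np.int64(828), np.int64(-752), np.int64(0))]
[(np.int64(634), np.int64(779), np.int64(-1)), (np.int64(639), np.int64(471), np.int64(1)), (np.int64(642), np.int64(163), np.int64(21)), (np.int64(651), np.int64(-139), np.int64
[... 3532 characters left out ...]
': array([-1.06641577e+00,  3.85478001e-01,  6.74709748e-03, -4.30041901e-04,
       -1.19397343e+00, -2.58536627e-01]), 'joint_vel': array([-0.00150866, -0.00215299,  0.00232446,  0.00347451, -0.00025098,
        0.00109955]), 'joint_efforts': array([-4.53822213e-04, -3.93319380e+01,  1.88929707e+01,  4.19798836e+00,
       -2.60386943e-03,  2.65703470e-06]), 'position': array([ 151.95996353, -605.7086745 ,  230.32667088]), 'ee_rot': array([-1.22533873e-01,  9.92463853e-01,  9.59832371e-04, -1.69656533e-04]), 'contact_force': array([-0.4151829 ,  0.27414492, -0.23506827]), 'wrist_torque': array([ 0.00811453,  0.01997973, -0.00283083]), 'grasp_force': 0.0, 'gripper_width': 85.56009670744425}
```

View pics/top0.png

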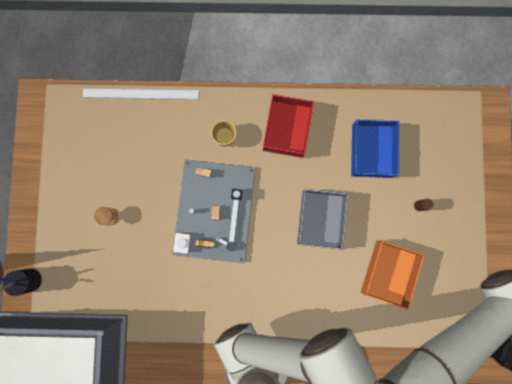

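View pics/side0.png

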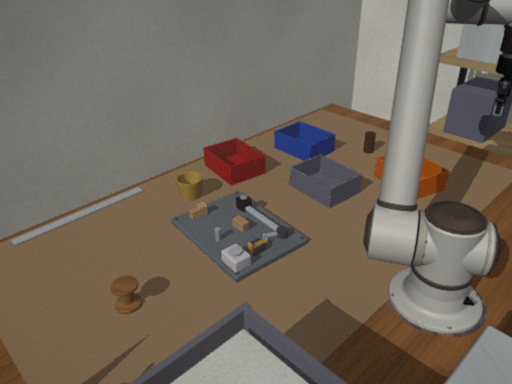

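Top view: winder deck at columns 175–255, rows 160–262, with the idler block at (237,194), plain offcut at (215,212), stub at (203,172) and post at (192,211). The grey bin is at (323,219) and the mortar at (224,133). Now I'll measure them.

Run:
```python
from h import *
for n in("top","side"):
    w=np.load(f"{n}0.npy");im=cv2.imread(f"pics/{n}0.png");hsv=cv2.cvtColor(im,cv2.COLOR_BGR2HSV)
    x,y,z=w[...,0],w[...,1],w[...,2]
    # deck
    roi=(x>430)&(x<800)&(y>-20)&(y<330)
    sat=hsv[...,1]
    deck=(roi&(sat<95)&(z>-10)&(z<80)).astype(np.uint8)
    k,l,s,c=cv2.connectedComponentsWithStats(deck);i=1+np.argmax(s[1:,4])
    m=l==i; pl=w[m][:,:2].astype(np.float32)
    r=cv2.minAreaRect(pl);print(n,"deck",r,"zmed",np.nanmedian(z[m]))
    wood=(roi&(sat>110)&(hsv[...,0]<25)&(z>20)&(z<62)).astype(np.uint8)
    k,l,s,c=cv2.connectedComponentsWithStats(wood)
    for i in range(1,k):
        if s[i,4]>8:
            q=w[l==i];top=q[q[:,2]>q[:,2].max()-9]
            print(" wood",s[i],q[:,:].mean(0).round(0),"rng",q.min(0).round(0),q.max(0).round(0),cv2.minAreaRect(top[:,:2].astype(np.float32)))
    dark=(roi&(hsv[...,2]<45)&(z>30)&(z<75))
    print(" dark",dark.sum(),w[dark].mean(0).round(0),w[dark].min(0).round(0),w[dark].max(0).round(0))
    b=(x>440)&(x<720)&(y>-260)&(y<-20)&(z>55)&(z<85)
    print(" bin",cv2.minAreaRect(w[b][:,:2].astype(np.float32)))
im=cv2.imread("pics/top0.png")[150:270,165:265];a=cv2.resize(im,None,fx=5,fy=5,interpolation=cv2.INTER_CUBIC)
s=cv2.imread("pics/side0.png")[165:285,160:320];
cv2.imwrite("pics/crop.png",a)
```

```text
top deck ((615.0072021484375, 155.02938842773438), (369.8977355957031, 349.9263000488281), 0.0207606703042984) zmed 6.873077216158137
 wood [212 121  24  20 137] [775. 132.  43.] rng [730.  87.  22.] [793. 162.  62.] ((767.35498046875, 132.78590393066406), (46.009918212890625, 79.04795837402344), 29.909379959106445)
 wood [222 140  11   6  13] [721. 113.  48.] rng [716.  96.  29.] [731. 131.  62.] ((721.606689453125, 107.90132141113281), (4.42738676071167, 29.382722854614258), 28.89193344116211)
 dark 1 [560.  63.  59.] [560.  63.  59.] [560.  63.  59.]
 bin ((604.7406616210938, -151.91046142578125), (288.0343322753906, 165.07321166992188), 21.92339515686035)
side deck ((572.062255859375, 154.55535888671875), (348.91033935546875, 285.8733215332031), 89.5908203125) zmed 18.238205655471305
 wood [216 159  19  22 189] [741. -13.  42.] rng [700. -20.  20.] [798.  -3.  62.] ((749.263916015625, -12.5032958984375), (14.880701065063477, 93.94844055175781), 89.99763488769531)
 wood [176 172  27  24 442] [750. 126.  44.] rng [711.  85.  20.] [793. 165.  62.] ((752.0081176757812, 125.21206665039062), (79.25513458251953, 81.58882904052734), 82.35063934326172)
 wood [190 204  17  14  91] [619. 195.  38.] rng [607. 171.  23.] [636. 216.  52.] ((623.1643676757812, 193.56736755371094), (41.397071838378906, 16.970251083374023), 65.95156860351562)
 wood [233 217  10  10  42] [495. 152.  42.] rng [473. 141.  22.] [510. 157.  48.] ((491.57647705078125, 148.42794799804688), (15.905952453613281, 36.71223068237305), 88.07592010498047)
 dark 116 [544.  87.  49.] [533.  62.  30.] [566.  97.  62.]
 bin ((607.0167236328125, -149.5082244873047), (290.5610656738281, 164.6005401611328), 22.582515716552734)
```

View pics/crop.png

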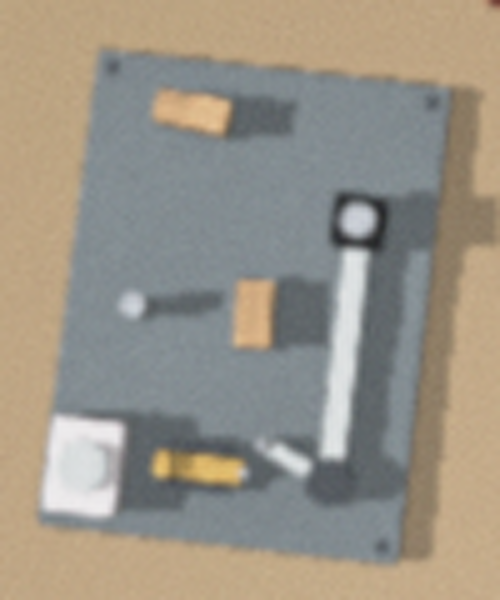

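```bash
cat >> h.py <<'E'
def cast(d,uv,z):
    K=np.array(d["camera_matrix"]);R=cv2.Rodrigues(np.array(d["rvec"],float))[0];t=np.array(d["tvec"],float).ravel()
    uv=np.atleast_2d(uv).astype(float)
    r=np.c_[(uv-K[[0,1],[2,2]])/K[[0,1],[0,1]],np.ones(len(uv))]@R
    o=-R.T@t
    return (o+r*((np.reshape(z,(-1,1))-o[2])/r[:,2:]))[:,:2]
E
python3 - <<'E'
from h import *
d=get_image("top")
c=lambda *p:(np.array(p,float)+.5)/5-.5+[165,150]
P=lambda n,p,z:print(n,cast(d,c(*p),z).round(1).tolist())
P("deck",[(102,48),(452,87),(400,562),(38,524)],18)
q=cast(d,c((102,48),(452,87),(400,562),(38,524)),18);ctr=q.mean(0);e=(q[0]+q[1]-q[2]-q[3])/2
th=np.arctan2(e[1],e[0]);print(ctr,np.degrees(th),np.linalg.norm(e))
R=np.array([[np.cos(th),-np.sin(th)],[np.sin(th),np.cos(th)]])
print("hinge",ctr+R@[-110,-70],"block0",ctr+R@[60,-70])
P("offcut",[(236,280),(274,280),(272,348),(233,347)],46)
P("stub",[(158,90),(231,103),(225,136),(152,121)],44)
P("roller",[(358,220)],64);P("blocktop",[(337,193),(387,197),(381,249),(331,246)],60)
P("hinge",[(330,480)],40);P("post",[(132,304)],54)
w=world(d);h=d["image"]
# stub heights
for r in range(166,180):print([int(v) if v==v else 0 for v in w[r,193:214,2]])
cv2.imwrite("pics/crop2.png",np.hstack([cv2.resize(d["image"][180:258,292:356,::-1],None,fx=7,fy=7,interpolation=2)]))
s=get_image("side");cv2.imwrite("pics/crop3.png",cv2.resize(s["image"][185:275,160:290,::-1],None,fx=6,fy=6,interpolation=2))
E
```

```text
deck [[671.3, 255.1], [649.1, 19.2], [333.6, 47.3], [353.4, 286.1]]
[501.85632124 151.92022256] -5.321590425533764 318.0439406032148
hinge [385.83823547  92.42397248] block0 [555.10550488  76.65718753]
offcut [[515.0, 157.5], [515.5, 132.7], [471.2, 132.8], [471.3, 158.2]]
stub [[639.5, 212.8], [631.7, 164.4], [609.8, 167.7], [618.8, 216.1]]
roller [[554.1, 78.0]]
blocktop [[571.8, 92.2], [569.8, 59.7], [536.0, 62.8], [537.3, 95.2]]
hinge [[386.6, 93.3]]
post [[497.6, 223.6]]
[21, 18, 21, 21, 18, 16, 20, 18, 20, 21, 22, 19, 19, 22, 25, 14, 14, 19, 11, 21, 20]
[20, 0, 11, 20, 44, 44, 20, 18, 20, 15, 14, 21, 19, 14, 15, 18, 19, 17, 16, 14, 18]
[19, 17, 15, 20, 44, 40, 43, 44, 41, 44, 20, 50, 24, 22, 21, 20, 13, 18, 14, 17, 16]
[16, 18, 16, 42, 40, 45, 44, 37, 43, 45, 51, 50, 53, 46, 50, 51, 18, 19, 15, 13, 18]
[19, 21, 20, 38, 39, 40, 43, 48, 44, 32, 50, 48, 54, 51, 50, 49, 53, 54, 46, 19, 15]
[18, 14, 20, 43, 36, 41, 42, 43, 39, 37, 49, 52, 52, 51, 47, 48, 51, 55, 46, 22, 19]
[17, 18, 19, 42, 44, 46, 44, 45, 45, 44, 51, 49, 52, 45, 55, 51, 53, 52, 36, 14, 18]
[21, 18, 24, 41, 45, 39, 44, 48, 41, 49, 50, 48, 55, 54, 56, 47, 49, 49, 26, 19, 19]
[18, 15, 16, 17, 27, 30, 37, 40, 42, 46, 54, 54, 50, 52, 52, 52, 54, 48, 26, 24, 14]
[15, 22, 16, 16, 21, 17, 17, 11, 27, 30, 38, 47, 51, 50, 49, 49, 50, 40, 18, 17, 11]
[15, 22, 21, 13, 12, 19, 18, 19, 19, 16, 16, 18, 18, 29, 34, 40, 54, 47, 15, 22, 16]
[21, 20, 13, 18, 22, 25, 17, 19, 16, 24, 18, 15, 17, 0, 18, 20, 17, 21, 15, 14, 15]
[13, 13, 17, 18, 16, 17, 19, 15, 16, 19, 15, 18, 14, 15, 16, 20, 18, 14, 21, 21, 23]
[16, 19, 9, 17, 15, 22, 18, 20, 15, 17, 19, 15, 21, 14, 19, 19, 17, 20, 18, 21, 19]
```

View pics/crop2.png

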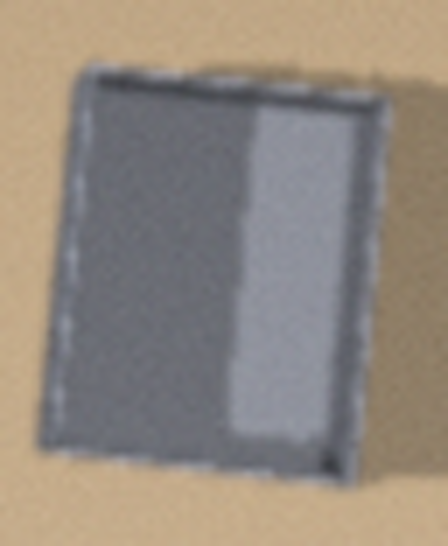

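View pics/crop3.png

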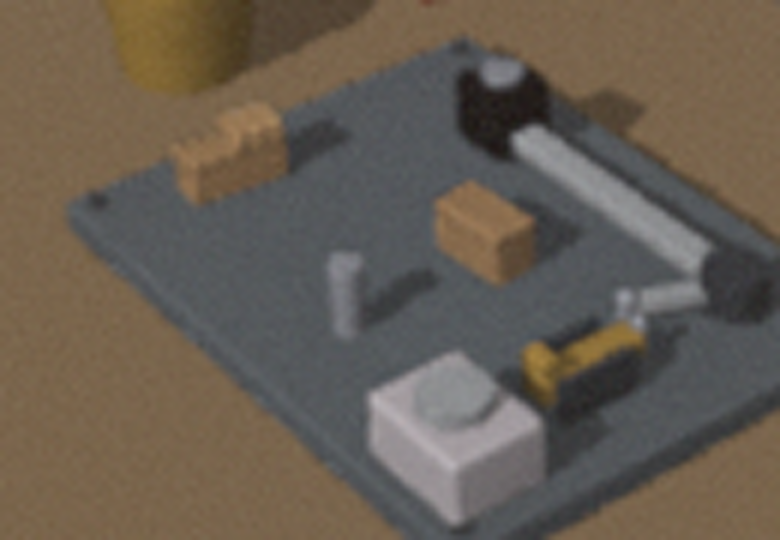

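The side view shows the stub's high step toward -y and a clear area around both offcuts. Bin rim corners in that crop are at about (85,68), (388,95), (350,482) and (42,450).

Run:
```python
from h import *
d=get_image("top")
q=cast(d,np.array([(85,68),(388,95),(350,482),(42,450)])/7.+[291.6,179.6],70);print(q.round(0),q.mean(0))
```

```text
[[ 572. -139.]
 [ 562. -278.]
 [ 386. -260.]
 [ 397. -121.]] [ 478.98784481 -199.46493232]
```

>>> servo_tool(
  rotation=[
    [0, 0, -0.01],
    [0, 0, -0.02],
    [0, 0, -0.03],
    [0, 0, -0.039],
  ],
  slide=[
    [0.125, 0.235, 0],
    [0.25, 0.47, 0],
    [0.375, 0.705, 0],
    [0.5, 0.94, 0],
  ],
  grip=[0.3, 0.3, 0.3, 0.3],
)

```text
clock: 0.75
position: [252.6, -416.7, 231.3]
ee_rot: [0.001, 1.0, -0.0, 0.0]
contact_force: [1.5, -0.3, -0.3]
gripper_width: 55.5
grasp_force: 0.0
```

>>> servo_tool(
  rotation=[
    [0, 0, 0],
    [0, 0, 0],
    [0, 0, 0],
    [0, 0, 0],
  ],
  slide=[
    [0.125, 0.235, 0],
    [0.25, 0.47, 0],
    [0.375, 0.705, 0],
    [0.5, 0.94, 0],
  ],
  grip=[0.3, 0.3, 0.3, 0.3],
)

```text
clock: 1.25
position: [352.6, -228.6, 231.6]
ee_rot: [-0.0, 1.0, -0.0, 0.0]
contact_force: [1.0, -0.1, 0.0]
gripper_width: 55.5
grasp_force: 0.0
```

>>> servo_tool(
  rotation=[
    [0, 0, 0],
    [0, 0, 0],
    [0, 0, 0],
    [0, 0, 0],
  ],
  slide=[
    [0.11, 0.235, 0],
    [0.22, 0.47, 0],
    [0.32, 0.705, 0],
    [0.42, 0.94, 0],
  ],
  grip=[0.3, 0.3, 0.3, 0.3],
)

```text
clock: 1.75
position: [436.5, -40.5, 231.6]
ee_rot: [-0.001, 1.0, 0.0, 0.0]
contact_force: [1.6, -0.2, 0.8]
gripper_width: 55.5
grasp_force: 0.0
```

>>> servo_tool(
  rotation=[
    [0, 0, 0],
    [0, 0, 0],
    [0, 0, 0],
    [0, 0, 0],
    [0, 0, 0],
    [0, 0, 0],
  ],
  slide=[
    [0.07, 0.235, 0],
    [0.14, 0.47, 0],
    [0.21, 0.705, -0.2],
    [0.28, 0.935, -0.4],
    [0.28, 0.935, -0.6],
    [0.28, 0.935, -0.6],
  ],
  grip=[0.3, 0.3, 0.3, 0.3, 0.3, 0.3],
)

```text
clock: 2.5
position: [490.0, 144.0, 108.5]
ee_rot: [-0.001, 1.0, -0.002, -0.003]
contact_force: [1.2, 0.0, 0.4]
gripper_width: 55.4
grasp_force: 0.0
```

>>> servo_tool(
  rotation=[
    [0, 0, 0],
    [0, 0, 0],
    [0, 0, 0],
    [0, 0, 0],
    [0, 0, 0],
    [0, 0, 0],
    [0, 0, 0],
  ],
  slide=[
    [0.01, 0.003, -0.2],
    [0.01, 0.003, -0.35],
    [0.01, 0.003, -0.445],
    [0.01, 0.003, -0.445],
    [0.01, 0.003, -0.445],
    [0.01, 0.003, -0.445],
    [0.01, 0.003, -0.445],
  ],
  grip=[0.3, 0.3, 0.3, 0.3, -1, -1, -1],
)

```text
clock: 3.38
position: [495.4, 146.1, 24.2]
ee_rot: [-0.001, 1.0, 0.001, 0.002]
contact_force: [-0.5, 0.4, 7.3]
gripper_width: 23.0
grasp_force: 59.5
```

>>> servo_tool(
  rotation=[
    [0, 0, 0],
    [0, 0, 0],
    [0, 0, 0],
    [0, 0, 0],
    [0, 0, 0],
    [0, 0, 0],
    [0, 0, 0],
  ],
  slide=[
    [0, 0, 0.2],
    [0, 0, 0.4],
    [0, -0.1, 0.6],
    [0, -0.3, 0.6],
    [0.02, -0.55, 0.6],
    [0.04, -0.8, 0.6],
    [0.06, -0.95, 0.6],
  ],
  grip=[-1, -1, -1, -1, -1, -1, -1],
)

```text
clock: 4.25
position: [505.8, -46.5, 142.9]
ee_rot: [0.0, 1.0, 0.0, 0.0]
contact_force: [0.3, -0.3, 0.0]
gripper_width: 22.8
grasp_force: 58.7
```

>>> servo_tool(
  rotation=[
    [0, 0, -0.005],
    [0, 0, -0.01],
    [0, 0, -0.013],
    [0, 0, -0.013],
    [0, 0, -0.013],
    [0, 0, -0.013],
    [0, 0, -0.013],
  ],
  slide=[
    [0.02, -0.25, 0],
    [0.04, -0.5, 0],
    [0.06, -0.7, 0],
    [0.06, -0.8, -0.15],
    [0.06, -0.8, -0.35],
    [0.06, -0.8, -0.53],
    [0.06, -0.8, -0.53],
  ],
  grip=[-1, -1, -1, -1, -1, -1, -1],
)

```text
clock: 5.12
position: [515.9, -204.4, 34.3]
ee_rot: [0.041, 0.999, 0.0, -0.003]
contact_force: [0.2, -0.5, -0.3]
gripper_width: 23.1
grasp_force: 58.8
```

>>> servo_tool(
  rotation=[
    [0, 0, 0],
    [0, 0, 0],
    [0, 0, 0],
    [0, 0, 0],
    [0, 0, 0],
    [0, 0, 0],
  ],
  slide=[
    [0, 0, 0],
    [0, 0, 0],
    [0, 0, 0],
    [0, 0, 0.2],
    [0, 0, 0.4],
    [0, 0, 0.6],
  ],
  grip=[-1, 0.2, 0.2, 0.2, 0.2, 0.2],
)

```text
clock: 5.88
position: [518.1, -204.5, 158.4]
ee_rot: [0.04, 0.999, -0.0, 0.001]
contact_force: [1.1, 0.5, 0.0]
gripper_width: 51.3
grasp_force: 0.0
```

>>> servo_tool(
  rotation=[
    [0, 0, 0.029],
    [0, 0, 0.058],
    [0, 0, 0.087],
    [0, 0, 0.116],
    [0, 0, 0.12],
  ],
  slide=[
    [0.08, 0.24, 0],
    [0.16, 0.48, 0],
    [0.24, 0.72, 0],
    [0.3, 0.95, 0],
    [0.3, 0.99, 0],
  ],
  grip=[0.2, 0.2, 0.2, 0.2, 0.2],
)

```text
clock: 6.5
position: [578.9, -3.9, 157.0]
ee_rot: [-0.332, 0.943, -0.0, 0.001]
contact_force: [-0.2, -0.6, 0.4]
gripper_width: 51.2
grasp_force: 0.0
```

>>> servo_tool(
  rotation=[
    [0, 0, 0.029],
    [0, 0, 0.058],
    [0, 0, 0.087],
    [0, 0, 0.115],
    [0, 0, 0.115],
    [0, 0, 0.115],
  ],
  slide=[
    [0.06, 0.24, 0],
    [0.12, 0.48, 0],
    [0.18, 0.72, 0],
    [0.24, 0.95, -0.1],
    [0.24, 0.98, -0.3],
    [0.24, 0.98, -0.3],
  ],
  grip=[0.2, 0.2, 0.2, 0.2, 0.2, 0.2],
)

```text
clock: 7.25
position: [623.7, 188.3, 93.1]
ee_rot: [-0.642, 0.767, 0.001, -0.004]
contact_force: [0.0, 0.1, 0.4]
gripper_width: 51.1
grasp_force: 0.0
```

Run:
```python
from h import *
from scipy.spatial.transform import Rotation as R
s=read_state();print(s["position"],R.from_quat(s["ee_rot"]).as_matrix()[:,1])
d=get_image("top");a=d["image"][130:270,160:360,::-1];save({"image":cv2.resize(a,None,fx=4,fy=4,interpolation=2)[...,::-1]},"pics/c4.png")
```

```text
[623.67783308 188.29187121  93.12624407] [-0.98452233  0.17513915  0.00648597]
```

View pics/c4.png

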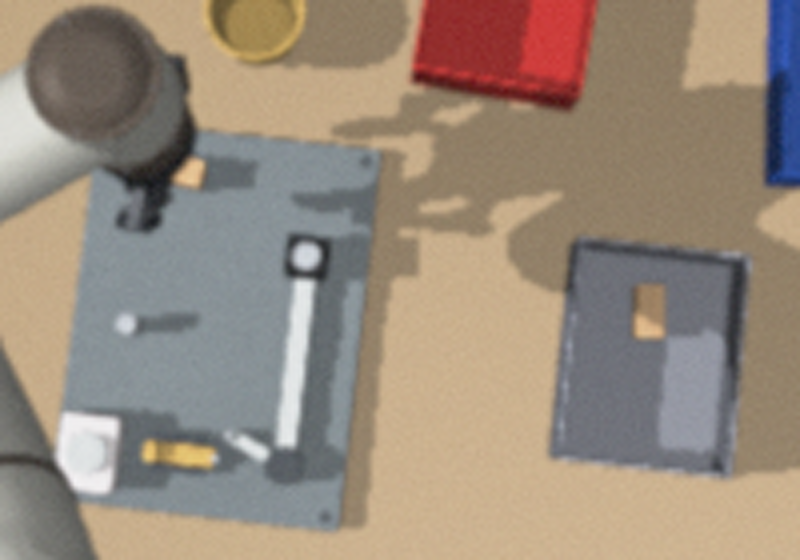

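The plain offcut lies in the bin, at crop pixel (650,312). The fingers are over the stub, so I'll descend and grip.

>>> servo_tool(
  rotation=[
    [0, 0, 0],
    [0, 0, 0],
    [0, 0, 0],
    [0, 0, 0],
    [0, 0, 0],
    [0, 0, 0],
    [0, 0, 0],
  ],
  slide=[
    [0, 0.005, -0.15],
    [0, 0.005, -0.28],
    [0, 0.005, -0.36],
    [0, 0.005, -0.36],
    [0, 0.005, -0.36],
    [0, 0.005, -0.36],
    [0, 0.005, -0.36],
  ],
  grip=[0.2, 0.2, 0.2, 0.2, -1, -1, -1],
)

```text
clock: 8.18
position: [627.3, 190.9, 26.2]
ee_rot: [-0.643, 0.766, -0.001, 0.002]
contact_force: [0.0, 0.3, 5.2]
gripper_width: 20.4
grasp_force: 60.9
```

>>> servo_tool(
  rotation=[
    [0, 0, 0],
    [0, 0, 0],
    [0, 0, 0],
    [0, 0, 0],
    [0, 0, 0],
    [0, 0, 0],
    [0, 0, 0],
  ],
  slide=[
    [0, 0, 0.2],
    [0, 0, 0.4],
    [-0.05, -0.1, 0.6],
    [-0.14, -0.3, 0.6],
    [-0.25, -0.55, 0.6],
    [-0.37, -0.8, 0.6],
    [-0.46, -0.98, 0.6],
  ],
  grip=[-1, -1, -1, -1, -1, -1, -1],
)

```text
clock: 9.05
position: [532.5, -7.3, 144.4]
ee_rot: [-0.642, 0.767, 0.0, -0.0]
contact_force: [-0.2, 0.2, -0.2]
gripper_width: 21.0
grasp_force: 60.1
```

>>> servo_tool(
  rotation=[
    [0, 0, 0],
    [0, 0, 0],
    [0, 0, 0],
    [0, 0, 0],
    [0, 0, 0],
    [0, 0, 0],
    [0, 0, 0],
    [0, 0, 0],
  ],
  slide=[
    [-0.11, -0.25, 0],
    [-0.22, -0.5, 0],
    [-0.33, -0.75, 0],
    [-0.44, -0.95, 0],
    [-0.44, -0.95, -0.2],
    [-0.44, -0.95, -0.4],
    [-0.44, -0.95, -0.53],
    [-0.44, -0.95, -0.53],
  ],
  grip=[-1, -1, -1, -1, -1, -1, -1, -1],
)

```text
clock: 10.05
position: [444.4, -195.4, 36.7]
ee_rot: [-0.642, 0.766, 0.002, -0.002]
contact_force: [1.1, 0.2, -0.2]
gripper_width: 20.7
grasp_force: 60.1
```

>>> servo_tool(
  rotation=[
    [0, 0, 0],
    [0, 0, 0],
    [0, 0, 0],
    [0, 0, 0],
    [0, 0, 0],
    [0, 0, 0],
  ],
  slide=[
    [0, 0, 0],
    [0, 0, 0],
    [0, 0, 0],
    [0, 0, 0.2],
    [0, 0, 0.4],
    [0, 0, 0.6],
  ],
  grip=[-1, 0, 0, 0, 0, 0],
)

```text
clock: 10.8
position: [446.0, -195.6, 160.2]
ee_rot: [-0.643, 0.766, -0.0, 0.0]
contact_force: [-0.1, 0.1, 0.2]
gripper_width: 42.9
grasp_force: 0.0
```

>>> servo_tool(
  rotation=[
    [0, 0, 0.005],
    [0, 0, 0.013],
    [0, 0, 0.013],
    [0, 0, 0.013],
  ],
  slide=[
    [0.12, 0.24, 0],
    [0.24, 0.48, 0],
    [0.36, 0.72, 0],
    [0.48, 0.96, 0],
  ],
  grip=[-1, -1, -1, -1],
)

```text
clock: 11.3
position: [542.7, -1.9, 159.2]
ee_rot: [-0.673, 0.739, -0.0, 0.001]
contact_force: [0.8, -0.2, 0.3]
gripper_width: -0.1
grasp_force: 0.0
```

>>> servo_tool(
  rotation=[
    [0, 0, 0],
    [0, 0, 0],
    [0, 0, 0],
    [0, 0, 0],
    [0, 0, 0],
  ],
  slide=[
    [0.045, 0.15, 0],
    [0.045, 0.15, -0.2],
    [0.045, 0.15, -0.4],
    [0.045, 0.15, -0.64],
    [0.045, 0.15, -0.64],
  ],
  grip=[-1, -1, -1, -1, -1],
)

```text
clock: 11.92
position: [548.4, 25.6, 27.6]
ee_rot: [-0.673, 0.74, 0.002, -0.004]
contact_force: [0.5, 0.3, 1.3]
gripper_width: -0.3
grasp_force: 0.0
```

Run:
```python
from h import *
s=read_state();print(s["position"],s["joints"],s["gripper_width"],s["contact_force"])
d=get_image("top");a=d["image"][130:270,160:360,::-1];save({"image":cv2.resize(a,None,fx=4,fy=4,interpolation=2)[...,::-1]},"pics/c5.png")
```

```text
[548.40691658  25.61720895  27.60870366] [ 0.34178413  0.49457732 -0.41321867 -0.00068432 -0.67102272 -0.43521227] -0.2942415863819922 [0.46870272 0.32998013 1.28921726]
```

View pics/c5.png

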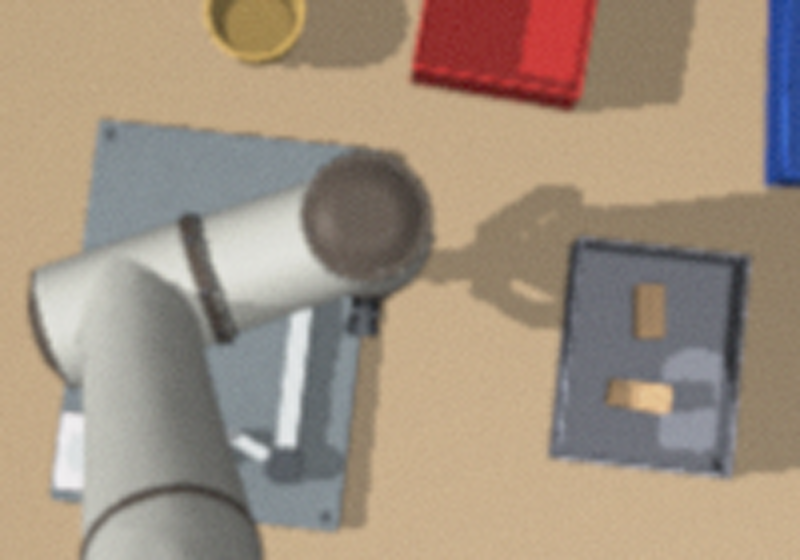

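Both offcuts are in the bin, at (650,312) and (640,395). Now to push the block round its arc.

>>> servo_tool(
  rotation=[
    [0, 0, 0],
    [0, 0, 0.016],
    [0, 0, 0.032],
    [0, 0, 0.048],
    [0, 0, 0.064],
    [0, 0, 0.076],
  ],
  slide=[
    [0.008, 0.113, 0.015],
    [0.025, 0.2, 0.015],
    [0.035, 0.283, 0.015],
    [0.033, 0.37, 0.015],
    [0.028, 0.455, 0.015],
    [0.016, 0.52, 0.015],
  ],
  grip=[-1, -1, -1, -1, -1, -1],
)

```text
clock: 12.72
position: [556.1, 130.5, 36.4]
ee_rot: [0.83, -0.558, 0.002, -0.002]
contact_force: [2.3, -3.8, -2.0]
gripper_width: -0.0
grasp_force: 2.7
```

>>> servo_tool(
  rotation=[
    [0, 0, 0.012],
    [0, 0, 0.024],
    [0, 0, 0.032],
    [0, 0, 0.032],
    [0, 0, 0.032],
    [0, 0, 0.032],
  ],
  slide=[
    [-0.016, 0.06, 0],
    [-0.034, 0.115, 0],
    [-0.056, 0.165, 0],
    [-0.056, 0.165, 0],
    [-0.056, 0.165, 0],
    [-0.056, 0.165, 0],
  ],
  grip=[-1, -1, -1, -1, -1, -1],
)

```text
clock: 13.48
position: [545.7, 163.3, 36.4]
ee_rot: [0.881, -0.473, 0.002, -0.002]
contact_force: [4.6, -4.2, -0.9]
gripper_width: 0.2
grasp_force: 3.2
```

Run:
```python
from h import *
s=read_state();print(s["position"],s["joints"],s["contact_force"])
d=get_image("top");a=d["image"][130:270,160:360,::-1];e=get_image("side")["image"][165:295,160:360,::-1]
f=lambda a,k:cv2.resize(a,k,interpolation=2)
cv2.imwrite("pics/c6.png",np.vstack([f(a,(430,300)),f(e,(430,300))]))
```

```text
[545.68669782 163.28420552  36.37799576] [ 0.57607512  0.5023315  -0.36594469  0.00274728 -0.696802    0.00664982] [ 4.6125127  -4.17729653 -0.85589264]
```

View pics/c6.png

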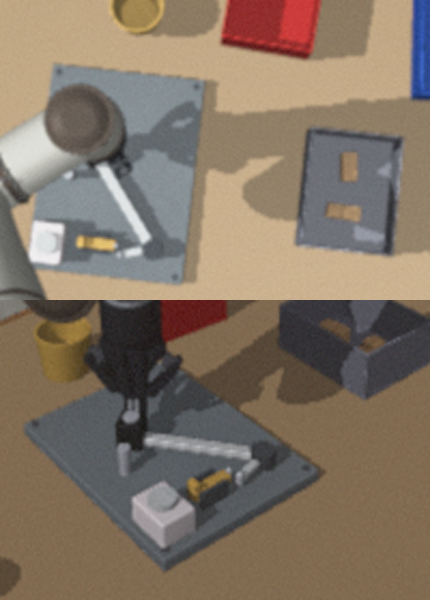

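The picture shows the bar turned from its rest line to about 0.63–0.67 rad. The fingers are on the block's -y face with about 6 N, and it is short of the post. Both offcuts are in the bin, so I'm handing in.

```bash
python3 -c "
from bench import job_done
print(job_done())"
```

```text
the job is handed in; nothing more can be done
None
```

I put both offcuts in the grey bin and handed the job in with the fingers still holding the tensioner arm at about 0.65 rad with about 6 N; the angle is estimated from the image and the tool position, I did not measure the pawl directly, and the hand-in returned no verdict.

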